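Shut the spice caddy and lift it off the board

ROBOT

A 7-joint arm with a two-finger parallel gripper is mounted at the origin on the work surface. World frame = base frame: x ahead of the robot, y to its left, z up, the work surface at z = 0. Lengths are in m, angles in rad, forces in N, time in s.
With the tool pointing down it reaches from about 0.35 to 0.9 m from the base axis. Payload 8.1 kg.
Tool frame: the origin (TCP) lies at the very end of the fingers, on their centre line; the grasp point (between the pads) lies 19 mm behind it; z points along the fingers, y is the line along which they close (so a half turn about z gives the same grasp; the last joint's range is limited). The gripper opens to 92 mm and grips with 3 to 60 N. Pads are 19 mm wide; open, the fingers measure 130 mm over their backs; the gripper's body (75 mm by 190 mm) begins 47 mm behind the grasp point.
Start: joints at [-1.257, 0.434, 0.025, 1.573, -0.012, 1.134, -0.075], TCP at [0.253, 0.571, 0.227] pointing down, gripper open.
Joint ranges: [-2.62, 2.62], [-0.44, 2.09], [-1.27, 1.32], [0.08, 2.57], [-1.32, 4.46], [0.12, 2], [-2.74, 2.74]. Speed limits (rad/s): [2.22, 2.22, 3.01, 3.01, 3.14, 3.14, 3.14].

INTERFACE

Orientations are given as [roll, pitch, yaw] about the fixed x, y, z axes, in that order (R = Rz(yaw) Ry(pitch) Rx(roll)).
In Python, from rig import manip gives the robot as it stands.
- The arm moves only by the tool move_arm, never from a script. Its argument "steps" is one flat list of numbers, 4 for each row, row after row: the shift along the tool's x, y, z in cm, then the turn about the tool's z in rad. A call has 1 to 10 rows; each row is the pose to reach, as a shift and turn from the pose commanded when the call began, along the tool's axes at that moment; what a row does not reach only later rows make up. A row lasts 1/8 s, in which the tool goes at most 62.5 mm and 10.7 degrees, less where a joint would pass 70% of its speed; a pose out of reach is approached as far as the arm can. A call with a gripper value outside its range is refused whole. "hand" is the opening, from 0 (shut) to 1 (fully open), set as the call begins (left out, the last holds). The fingers move at their own pace and stop on an object; "squeeze" is the grip in N (left out, the last holds). Time passes only in rows, so rows that repeat a pose let the fingers close. It gives the time, the measured TCP pose, the force, the opening and the grip force at its end, in the units of the state.
- manip.sense(): the state, without advancing time (a new reading comes with each control period).
- manip.capture(name): name is "scene" or "side" or "wrist"; returns a dict with "frame" (400x640x3 uint8, red, green, blue), "range_z" (400x640 float32, m along the optical axis (not along the pixel's ray), 0 where there is no reading), "camera_matrix" (3x3 intrinsics, pixels), "position" and "rotation" of the camera in the world. Camera axes: x right, y down, z forward; pixel columns grow to the right and rows downward; lengths in m; the calibration is good to about 2 mm. The wrist camera is an equidistant fisheye: a pixel r from the principal point sees the ray r / f radians off the axis. A picture is of the moment at which its call begins.
- manip.job_done(): hands the job in; it is judged then, once.
The state is a dict: "time_s": time; "joint_positions": joint angles; "qvel": joint speeds; "joint_torque": joint torques, N m; "position": TCP position; "tcp_rot": TCP orientation; "force": force on the tool from outside, world axes, zero at the start; "ft_torque": the same for the moment, N m; "opening": opening from 0.0 (shut) to 1.0 (fully open); "finger_force": force on a finger pad.
Only numpy, scipy, OpenCV 4.12 (cv2) and the standard library are available. Lean on these libraries where they do the work, as an engineer would, in place of code of your own. Each camera call takes 0.05 s, during which the arm holds its last target. There are 200 camera calls.

TASK

The spice caddy on the chopping board is loaded: press both of its green flaps down flat, one on each side of the handle, while it stands on the board. Then take it by the wooden handle, lift it straight up about 10 cm clear of the board so that the board can be taken away, and finish holding it there in the gripper, level and still, with the jars standing inside. Do not tip the caddy on the way, and leave the mug, the pepper mill and the storage jar where they are.

Things in the scene. Friction and masses are not known exactly. Their poses are not given: they have to be found in the camera images.
- board: pale wooden chopping board, 300 (x) by 270 (y) by 22 mm thick, lying fixed on the dark wooden worktop; origin at the centre of its underside, z up
- caddy: the caddy, a loose white box 200 (x) by 170 (y) by 80 mm high with 4 mm walls, standing on the board, with a handle over its middle; with its load 0.6 to 0.95 kg, its weight nearly under the middle of the handle; free to slide when pushed. Origin at the centre of its underside; z up, y along the handle, x across it
- caddy_handle (a point): centre of the caddy's handle, a level wooden bar 16 mm wide (x), 136 mm long (y) and 18 mm high, on posts 10 mm thick at y = +60 and -60 mm; axes as the caddy's. It is over the middle of the box, 165 mm above the caddy's underside (187 mm above the worktop while the caddy is on the board)
- flap_near_hinge (a point): middle of the hinge line of the green flap on the caddy's -x side (towards the robot), 13 mm to -x from the caddy's middle plane and 83.5 mm above the caddy's underside. The flap is a plate 86 mm (away from the hinge) by 168 mm (along y) by 5 mm thick
- flap_far_hinge (a point): the same for the green flap on the caddy's +x side, 13 mm to +x from the middle plane
- flap_near_edge (a point): middle of the free edge (steel-trimmed) of the -x flap, mid-thickness, 86 mm from its hinge
- flap_far_edge (a point): middle of the free edge (steel-trimmed) of the +x flap, mid-thickness, 86 mm from its hinge
- flap_near (a joint): angle of the -x flap, rad: 0 lies flat and closed (a rigid stop); larger is lifted, its free edge swung up and in towards the handle (stop at 1.3). The hinge is stiff (0.06 N m, about 1 N at the free edge): the flap stays where it is left and does not fall shut
- flap_far (a joint): the same for the +x flap
- jar_near_mid (a point): middle of a loose amber spice jar with a red cap, 40 mm across, 60 mm high, standing in the middle pocket of the caddy's -x side; axis z
- jar_far_mid (a point): middle of a loose amber spice jar with a yellow cap, 40 mm across, 60 mm high, standing in the middle pocket of the caddy's +x side; axis z
- mug_mid (a point): bystander: middle of a blue mug, 80 mm across, 90 mm high, with a handle
- mill_mid (a point): bystander: middle of a pale wooden pepper mill, 54 mm across, 155 mm high
- store_jar_mid (a point): bystander: middle of a green glass storage jar with a steel cap, 84 mm across, 130 mm high
Mind the look-alikes: they are no part of the job. Leave any purple look-alike of the part that bears jar_far_mid alone.

How it is judged:
By the outcome, as a careful person would: the job done as asked, in the order asked, and still so for the second after the job is handed in, while the arm keeps its last pose, push and grip.
It also fails if it takes over 61 s, if anything falls off the work surface, if the arm or the gripper's body presses on something with over 40 N, if the wrist force passes 120 N, or if a joint passes its speed limit or range.

## Working session

There is one attempt and no reset: what is moved stays moved. The work goes in short steps, Python scripts to look and compute and a tool call to move; the robot and the scene stay as the last step left them, time stands still between calls to the robot, and variables do not carry over. Pictures are saved under pics/ and viewed, at most 10 in all, crops included, and the job is handed in when it is done.

Besides the shell and the picture viewer there is one more tool, called after ">>>" by a JSON object that holds its "api" and its "payload". move_arm: Moves the arm, as the interface text tells. Its arguments: {"type":"object","properties":{"steps":{"type":"array"},"hand":{"type":"number"},"squeeze":{"type":"number"}},"required":["steps"]}

```bash
mkdir -p pics; cat > h.py <<'E'
import numpy as np,cv2
from rig import manip
def cap(n,f):
    c=manip.capture(n); cv2.imwrite(f'pics/{f}.png',cv2.cvtColor(c['frame'],cv2.COLOR_RGB2BGR))
    np.savez(f'{f}.npz',**c); return c
def world(c,u,v):
    K=c['camera_matrix'];v_,u_=int(v),int(u)
    p=c['range_z'][max(v_-1,0):v_+2,u_-1:u_+2]; p=p[p>0]
    z=np.median(p) if p.size else 0
    return c['rotation']@(z*np.array([(u-K[0,2])/K[0,0],(v-K[1,2])/K[1,1],1]))+c['position']
E
python3 - <<'E'
from h import *
a=cap('scene','s0');b=cap('side','d0')
s=manip.sense();print(s)
for c in(a,b):print(c['position'],c['rotation'].round(3).tolist())
E
```

```text
{'time_s': 0.1, 'joint_positions': array([-1.25658755,  0.43514473,  0.02500131,  1.57402238, -0.01164865,
        1.13400778, -0.07513063]), 'qvel': array([-2.23232787e-04, -2.05190121e-03,  9.28365153e-04, -2.54308968e-03,
       -5.90871036e-04,  2.29976237e-05,  6.83411702e-05]), 'joint_torque': array([ 3.92362956e-03, -6.69125462e+01,  9.88273323e-01, -3.15145147e+01,
       -6.05428638e-02,  3.74815520e-02,  6.78376523e-05]), 'position': array([0.25288613, 0.57103746, 0.22602279]), 'tcp_rot': array([-3.14015922e+00,  9.81737991e-05,  2.72463798e+00]), 'force': array([-0.47493243,  0.15554616, -0.66182053]), 'ft_torque': array([0.00127063, 0.0150237 , 0.04327142]), 'finger_force': 0.0, 'opening': 1.0003486086399296}
[1.30492045 0.4561485  1.06768414] [-2.422, -0.006, 2.083]
[ 0.34804969 -0.74900616  0.92666801] [-2.327, -0.021, -0.261]
```

View pics/s0.png

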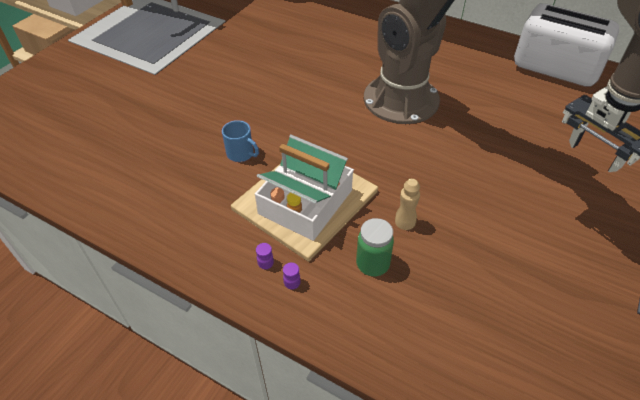

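View pics/d0.png

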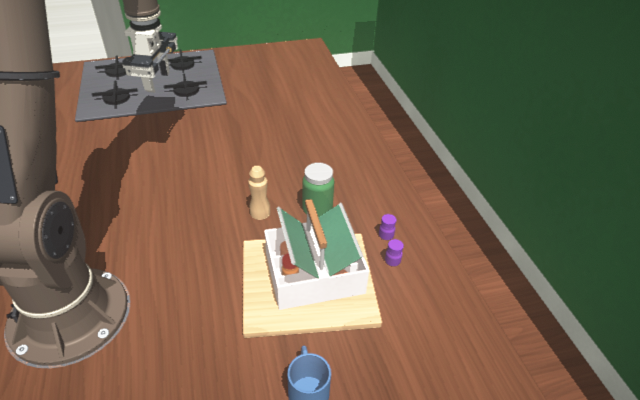

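The scene view shows the caddy near (305,190), the mug at (238,142), the mill at (408,205) and the green jar at (375,247). In the side view the handle runs from (311,205) to (322,243), with both flaps raised at an angle. I'll enlarge both.

```bash
cat >> h.py <<'E'
from scipy.spatial.transform import Rotation as Ro
def world(c,u,v,z=None):
    K=c['camera_matrix'];r=c['rotation']; R=Ro.from_euler('xyz',r).as_matrix() if np.shape(r)==(3,) else r
    d=R@np.array([(u-K[0,2])/K[0,0],(v-K[1,2])/K[1,1],1])
    if z is None:
        p=c['range_z'][int(v)-1:int(v)+2,int(u)-1:int(u)+2]; k=np.median(p[p>0]) if (p>0).any() else 0
    else: k=(z-c['position'][2])/d[2]
    return c['position']+k*d
E
python3 - <<'E'
from h import *
a=dict(np.load('s0.npz'));b=dict(np.load('d0.npz'))
def crop(c,x,y,w,h):return cv2.resize(cv2.cvtColor(c['frame'],cv2.COLOR_RGB2BGR)[y:y+h,x:x+w],None,fx=4,fy=4,interpolation=cv2.INTER_CUBIC)
A=crop(a,225,125,170,140);B=crop(b,235,195,150,140)
cv2.imwrite('pics/ca.png',A);cv2.imwrite('pics/cb.png',B)
for n,c,l in(('s',a,[(305,158),(408,187),(376,230),(237,127),(150,300)]),('d',b,[(316,224),(257,170),(318,172),(309,362),(200,200)])):
  for p in l: print(n,p,world(c,*p).round(3))
E
```

```text
s (305, 158) [ 0.558 -0.023  0.194]
s (408, 187) [0.482 0.217 0.148]
s (376, 230) [0.623 0.202 0.13 ]
s (237, 127) [ 0.438 -0.33   0.066]
s (150, 300) [ 0.879 -0.384 -0.3  ]
d (316, 224) [ 0.549 -0.047  0.196]
d (257, 170) [0.467 0.211 0.155]
d (318, 172) [0.621 0.197 0.13 ]
d (309, 362) [ 0.477 -0.278  0.063]
d (200, 200) [ 0.315  0.31  -0.   ]
```

View pics/ca.png

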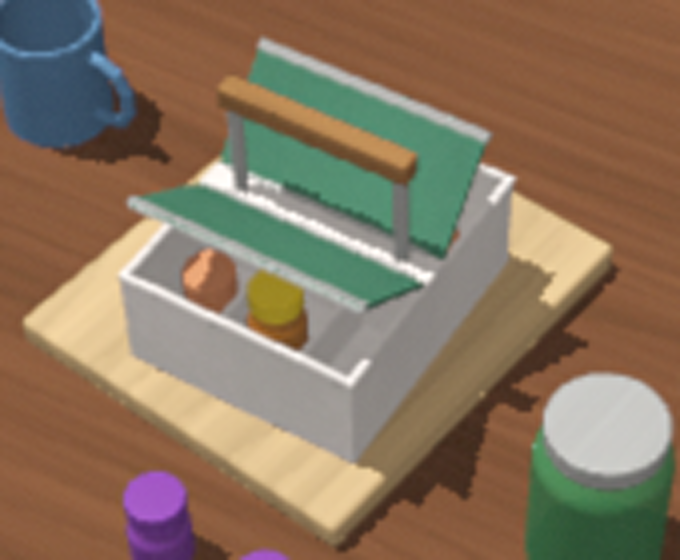

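View pics/cb.png

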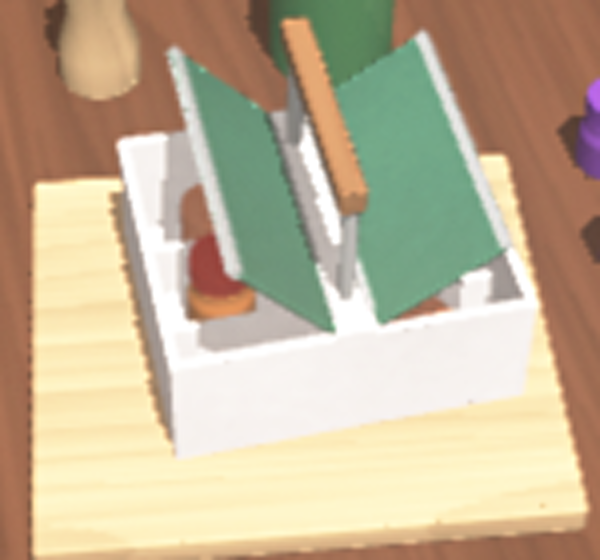

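Scene crop (4x, offset 225,125): handle ends at (228,85) and (410,165). The near flap edge runs (262,42)–(490,135) and the far flap edge (130,203)–(368,305).
Side crop (4x, offset 235,195): handle ends at (297,20) and (352,195). The near edge runs (172,50)–(235,275) and the far edge (420,38)–(505,248).

```bash
python3 - <<'E'
from h import *
a=dict(np.load('s0.npz'));b=dict(np.load('d0.npz'))
def P(c):
    R=Ro.from_euler('xyz',c['rotation']).as_matrix().T
    return c['camera_matrix']@np.c_[R,-R@c['position']]
S=np.array([(228,85),(410,165),(262,42),(490,135),(130,203),(368,305),(355,378),(350,462)])/4+[225,125]
D=np.array([(297,20),(352,195),(172,50),(235,275),(420,38),(505,248),(0,0),(0,0)])/4+[235,195]
# pair so that same physical end: scene left end = -y ; side far(top) end = +y
pairs=[(0,1),(1,0),(2,3),(3,2),(4,5),(5,4)]
nm=['h-','h+','n-','n+','f-','f+'];X={}
for n,(i,j) in zip(nm,pairs):
    x=cv2.triangulatePoints(P(a),P(b),S[i].reshape(2,1),D[j].reshape(2,1)).ravel();X[n]=x[:3]/x[3];print(n,X[n].round(4))
h=(X['h-']+X['h+'])/2; d=X['h+']-X['h-'];yaw=np.arctan2(-d[0],d[1]);L=np.linalg.norm(d)
print('handle',h.round(4),L,'yaw',yaw)
R=Ro.from_euler('z',yaw).as_matrix()
for k in X: print(k,(R.T@(X[k]-[h[0],h[1],0.022])).round(4))
for k in 'nf':
    m=R.T@((X[k+'-']+X[k+'+'])/2-[h[0],h[1],.022]);print(k,m.round(4),'ang',np.arctan2(m[2]-.0835,abs(m[0])-.013))
for p in [S[6],S[7]]: print(world(a,*p,z=.102 if p[1]==S[6][1] else .022))
for n in('s0','d0'):pass
# tool frame
s=manip.sense();print(Ro.from_euler('xyz',s['tcp_rot']).as_matrix().round(3))
E
```

```text
h- [ 0.5493 -0.0967  0.1893]
h+ [0.5548 0.0355 0.1912]
n- [ 0.4841 -0.1143  0.1655]
n+ [0.4871 0.0539 0.1668]
f- [ 0.6296 -0.1173  0.1481]
f+ [0.6316 0.0496 0.1491]
handle [ 0.5521 -0.0306  0.1903] 0.1323160203113533 yaw -0.041907835990582724
h- [ 0.     -0.0662  0.1673]
h+ [0.     0.0662 0.1692]
n- [-0.0644 -0.0865  0.1435]
n+ [-0.0685  0.0817  0.1448]
f- [ 0.0811 -0.0834  0.1261]
f+ [0.0761 0.0834 0.1271]
n [-0.0665 -0.0024  0.1441] ang 0.8483046084600225
f [0.0786 0.     0.1266] ang 0.5811024935739435
[0.64780035 0.05196196 0.102     ]
[0.65261792 0.04969699 0.022     ]
[[-0.914  0.405 -0.   ]
 [ 0.405  0.914 -0.001]
 [-0.    -0.001 -1.   ]]
```

```bash
cat >> h.py <<'E'
def cloud(c):
    K=c['camera_matrix'];v,u=np.mgrid[:400,:640];k=c['range_z']
    d=np.stack([(u-K[0,2])/K[0,0]*k,(v-K[1,2])/K[1,1]*k,k],-1)
    return d@Ro.from_euler('xyz',c['rotation']).as_matrix().T+c['position']
def flaps(c,C,yaw):
    W=cloud(c);hsv=cv2.cvtColor(c['frame'],cv2.COLOR_RGB2HSV)
    L=(W-[C[0],C[1],.022])@Ro.from_euler('z',yaw).as_matrix()
    m=(c['range_z']>0)&(abs(L[...,0])<.13)&(abs(L[...,1])<.1)&(L[...,2]>.06)&(L[...,2]<.25)
    g=m&(hsv[...,0]>60)&(hsv[...,0]<90)&(hsv[...,1]>80)
    for s in(-1,1):
        q=L[g&(s*L[...,0]>.015)]
        if len(q)<20: print(s,'few');continue
        A=np.c_[q[:,:2],np.ones(len(q))];w=np.linalg.lstsq(A,q[:,2],rcond=None)[0]
        print('flap',s,len(q),'slope ang',np.arctan(s*w[0]),'dzdy',w[1],'z at hinge',w@[s*.013,0,1],'ext x',np.percentile(q[:,0],[1,99]).round(4),'y',np.percentile(q[:,1],[1,99]).round(4),'z',np.percentile(q[:,2],[1,99]).round(4))
    b=m&(hsv[...,0]>5)&(hsv[...,0]<18)&(hsv[...,1]>110)&(L[...,2]>.145)&(abs(L[...,0])<.03)
    q=W[b];mm=q.mean(0);l=np.polyfit(q[:,1],q[:,0],1)
    print('handle',len(q),mm.round(4),'yrange',np.percentile(q[:,1],[1,99]).round(4),'zmax',np.percentile(q[:,2],98).round(4),'yaw',-l[0])
E
python3 - <<'E'
from h import *
for f in('s0','d0'):
    c=dict(np.load(f+'.npz'));print(f);flaps(c,(.552,-.031),-.02)
E
```

```text
s0
flap -1 1103 slope ang 0.8578455171732076 dzdy 0.004982074695855598 z at hinge 0.08588918674250862 ext x [-0.062  -0.0153] y [-0.0775  0.0812] z [0.0866 0.1433]
flap 1 550 slope ang 0.5972870431626681 dzdy -0.0016145433472785908 z at hinge 0.08708676262501892 ext x [0.0174 0.0715] y [-0.079   0.0822] z [0.0897 0.1274]
handle 421 [ 0.5547 -0.0302  0.1915] yrange [-0.0981  0.0348] zmax 0.1981 yaw -0.02066449582470474
d0
-1 few
flap 1 595 slope ang 0.5950531151799034 dzdy 0.0005051630077104879 z at hinge 0.08756902909917341 ext x [0.0304 0.0735] y [-0.0368  0.0785] z [0.0984 0.1302]
handle 342 [ 0.55   -0.0417  0.1951] yrange [-0.1021  0.0298] zmax 0.1983 yaw -0.021076553595479407
```

>>> {"api": "move_arm", "payload": {"steps": [-4.7,-4.5,0,-0.1,-9.4,-9,0,-0.2,-14.1,-13.4,0,-0.3,-18.8,-17.9,0,-0.397,-23.5,-22.4,0,-0.397,-28.2,-26.9,0,-0.397,-32.9,-31.4,0,-0.397,-37.6,-35.8,0,-0.397,-42.3,-40.3,0,-0.397,-47.1,-44.8,0,-0.397], "hand": 1}}

```text
time_s: 1.35
position: [0.4929, -0.0076, 0.2267]
tcp_rot: [3.141, 0.0, 3.122]
force: [1.8, 0.9, -1.0]
opening: 0.999
finger_force: 0.0
```

>>> {"api": "move_arm", "payload": {"steps": [0,0,0,0,0,0,0,0]}}

```text
time_s: 1.6
position: [0.4921, -0.0053, 0.2263]
tcp_rot: [3.141, -0.001, 3.121]
force: [0.1, 0.2, 0.5]
opening: 1.002
finger_force: 0.0
```

```bash
python3 - <<'E'
from h import *
s=manip.sense();print(s['position'],s['tcp_rot'],s['force'],s['joint_positions'].round(2))
E
```

```text
[ 0.49213995 -0.00533422  0.22634819] [ 3.14126676e+00 -1.03602854e-03  3.12127013e+00] [0.08754467 0.22594726 0.49771935] [-0.33  0.22  0.28  1.91 -0.07  1.03  1.53]
```

>>> {"api": "move_arm", "payload": {"steps": [-0.9,-2.4,0,0,-0.9,-2.4,3,0,-0.9,-2.4,5.6,0,-0.9,-2.4,6.4,0,-0.4,-2.4,7.1,0,0.2,-2.4,7.7,0,0.6,-2.4,8.3,0,1.0,-2.4,9.0,0,1.2,-2.4,9.7,0,1.4,-2.4,10.4,0]}}

```text
time_s: 2.85
position: [0.4779, -0.0296, 0.1222]
tcp_rot: [-3.142, -0.0, 3.122]
force: [0.1, -0.1, 1.7]
opening: 0.998
finger_force: 0.3
```

Contact at about 1.7 N, which fits the hinge resistance. I'll continue down to flat in small steps.

>>> {"api": "move_arm", "payload": {"steps": [0.1,0,0.5,0,0.1,0,0.9,0,0.1,0,1.2,0,0.1,0,1.4,0,0.1,0,1.4,0]}}

```text
time_s: 3.48
position: [0.4772, -0.0295, 0.1087]
tcp_rot: [3.142, 0.0, 3.122]
force: [-1.2, -0.8, 1.2]
opening: 0.998
finger_force: 0.0
```

>>> {"api": "move_arm", "payload": {"steps": [0,0,0.1,0,0,0,0.2,0,0,0,0.2,0]}}

```text
time_s: 3.85
position: [0.4774, -0.0295, 0.108]
tcp_rot: [3.141, 0.001, 3.122]
force: [-5.6, 0.9, 18.9]
opening: 1.0
finger_force: 9.3
```

>>> {"api": "move_arm", "payload": {"steps": [0,0,-4,0,0,0,-8,0,0,0,-12.4,0,-4,0,-12.4,0,-8,0,-12.4,0,-12,0,-12.4,0,-13.8,0,-12.4,0,-13.8,0,-9.5,0,-13.8,0,-7,0,-13.8,0,-5,0]}}

```text
time_s: 5.1
position: [0.6148, -0.0322, 0.1556]
tcp_rot: [-3.142, -0.001, 3.122]
force: [-1.3, 0.3, 0.0]
opening: 0.999
finger_force: 0.0
```

```bash
python3 - <<'E'
from h import *
c=cap('side','d1');flaps(c,(.552,-.031),-.02);c=cap('scene','s1');flaps(c,(.552,-.031),-.02)
print(manip.sense()['position'])
E
```

```text
flap -1 972 slope ang 0.0027398165933911907 dzdy -0.0035357268522962504 z at hinge 0.08575837536756489 ext x [-0.0898 -0.019 ] y [-0.0279  0.0795] z [0.0824 0.0891]
1 few
handle 344 [ 0.5502 -0.0425  0.195 ] yrange [-0.1028  0.0292] zmax 0.1985 yaw -0.020148109521580103
flap -1 431 slope ang -0.004585291083684174 dzdy 0.007174230424277839 z at hinge 0.08516354447061429 ext x [-0.0908 -0.0173] y [-0.065   0.0822] z [0.0812 0.0901]
flap 1 440 slope ang 0.885352043899776 dzdy 0.06217458999281058 z at hinge 0.07240443132920381 ext x [0.0191 0.0866] y [-0.0752  0.0819] z [0.0902 0.2379]
handle 29 [ 0.5596 -0.0251  0.1897] yrange [-0.0428  0.0338] zmax 0.2223 yaw -0.19052187897003559
[ 0.61360342 -0.03204316  0.15456583]
```

View pics/d1.png

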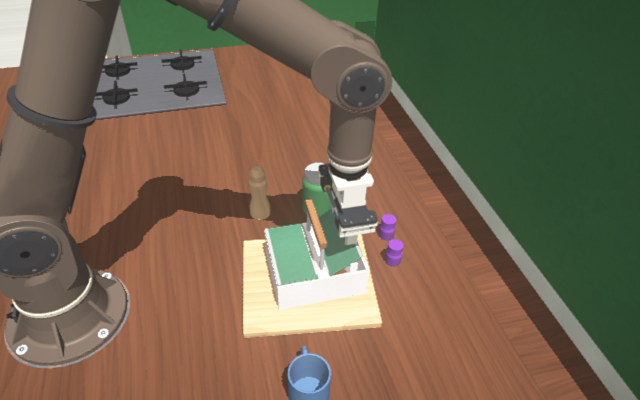

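The near flap at (292,252) is flat and the caddy hasn't moved. The fingers are just above the far flap.

>>> {"api": "move_arm", "payload": {"steps": [0,0,0.7,0,-0.4,0,1.3,0,-0.7,0,1.9,0,-0.9,0,2.6,0,-1.1,0,3.3,0,-1.2,0,3.9,0,-1.2,0,4.3,0,-1.2,0,4.5,0,-1.2,0,4.6,0]}}

```text
time_s: 6.32
position: [0.627, -0.0325, 0.1107]
tcp_rot: [3.142, -0.0, 3.122]
force: [-0.4, 0.6, 1.0]
opening: 1.002
finger_force: 0.2
```

>>> {"api": "move_arm", "payload": {"steps": [0,0,0.1,0,0,0,0.2,0,0,0,0.3,0,0,0,0.4,0,0,0,0.4,0]}}

```text
time_s: 6.95
position: [0.6273, -0.0325, 0.1082]
tcp_rot: [3.141, 0.001, 3.122]
force: [-4.2, 0.5, 13.3]
opening: 1.0
finger_force: 6.7
```

>>> {"api": "move_arm", "payload": {"steps": [0,0,-4.5,0,0,0,-9,0,0,0,-13.5,0,2,0,-13.5,0.17,4,0,-13.5,0.34,6,0,-13.5,0.51,7.5,0,-13.5,0.68,7.5,0,-13.5,0.85,7.5,0,-13.5,1.02,7.5,0,-13.5,1.19]}}

```text
time_s: 8.2
position: [0.5519, -0.0309, 0.2418]
tcp_rot: [3.142, -0.0, 1.926]
force: [0.1, 0.1, 0.0]
opening: 1.006
finger_force: 0.0
```

>>> {"api": "move_arm", "payload": {"steps": [0,0,0,0.17,0,0,0,0.34,0,0,0,0.381,0,0,0,0.381]}}

```text
time_s: 8.7
position: [0.552, -0.0309, 0.2417]
tcp_rot: [-3.141, 0.0, 1.553]
force: [0.1, 0.3, 0.0]
opening: 0.999
finger_force: 0.0
```

```bash
python3 - <<'E'
from h import *
s=manip.sense();print(s['position'],s['tcp_rot'],s['joint_positions'].round(2))
c=cap('side','d2');flaps(c,(.552,-.031),-.02);c=cap('scene','s2');flaps(c,(.552,-.031),-.02)
w=cap('wrist','w2');print(w['position'],w['rotation'],w['camera_matrix'])
E
```

```text
[ 0.55202348 -0.0308854   0.24167257] [-3.14145231e+00  3.88108528e-05  1.55343200e+00] [-0.53  0.34  0.66  1.77 -0.23  1.11  0.19]
flap -1 855 slope ang 0.000439640663052895 dzdy -0.0010357282088667846 z at hinge 0.08591172090542017 ext x [-0.0895 -0.019 ] y [-0.0344  0.0748] z [0.0822 0.0893]
flap 1 930 slope ang -0.0034211522814262736 dzdy 0.000465152361850546 z at hinge 0.08595833856928015 ext x [0.021  0.0899] y [-0.0777  0.0729] z [0.0821 0.0891]
handle 325 [ 0.55   -0.0447  0.1951] yrange [-0.1023  0.0296] zmax 0.1981 yaw -0.021878581824007808
flap -1 823 slope ang -0.011262205969475175 dzdy 0.0006263561180096522 z at hinge 0.08565633365504396 ext x [-0.0918 -0.0178] y [-0.0783  0.081 ] z [0.0808 0.09  ]
flap 1 1439 slope ang 0.005173857128511835 dzdy 0.0015107028579558202 z at hinge 0.0849805531382446 ext x [0.0171 0.0879] y [-0.0798  0.0805] z [0.0806 0.0897]
handle 306 [ 0.5554 -0.0192  0.1913] yrange [-0.0998  0.0355] zmax 0.1978 yaw -0.014001993016564138
[0.55355186 0.04440674 0.3993414 ] [ 2.85938858e+00 -1.06798928e-03 -1.74547804e-02] [[309.70691629   0.         317.89014634]
 [  0.         309.70691629 201.47978201]
 [  0.           0.           1.        ]]
```

View pics/w2.png

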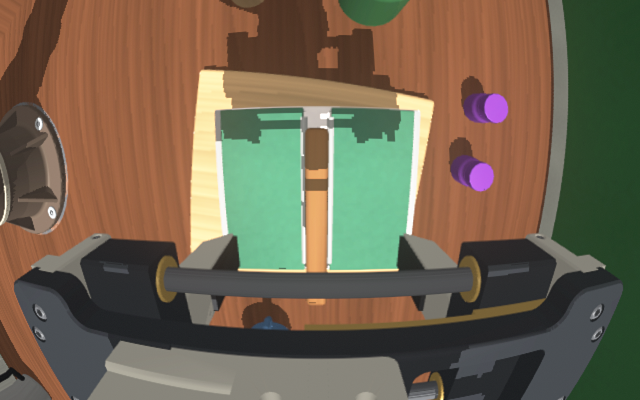

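View pics/s2.png

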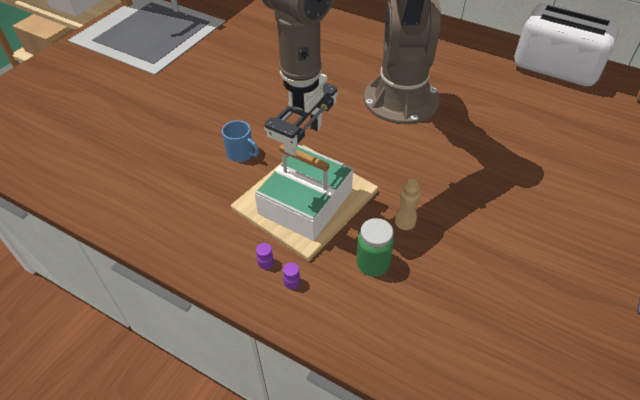

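Both flaps are flat. In the wrist view the handle at column 317 sits centred and parallel between the fingers. Descending to grasp.

>>> {"api": "move_arm", "payload": {"steps": [-0.2,0,2.5,0,-0.2,0,5,0,-0.2,0,6.6,0,-0.2,0,7.4,0,-0.2,0,7.4,0,-0.2,0,7.4,0]}}

```text
time_s: 9.6
position: [0.5526, -0.0331, 0.1684]
tcp_rot: [3.14, -0.0, 1.551]
force: [0.6, 0.3, -0.6]
opening: 1.0
finger_force: 0.0
```

>>> {"api": "move_arm", "payload": {"steps": [0,0,0,0,0,0,0,0,0,0,0,0,0,0,0,0,0,0,0,0,0,0,0,0,0,0,0,0,0,0,0,0], "hand": 0, "squeeze": 50}}

```text
time_s: 10.6
position: [0.5516, -0.0329, 0.1677]
tcp_rot: [-3.141, -0.0, 1.551]
force: [-8.6, 0.1, 7.0]
opening: 0.179
finger_force: 4.2
```

>>> {"api": "move_arm", "payload": {"steps": [0,0,0,0,0,0,0,0,0,0,0,0,0,0,0,0]}}

```text
time_s: 11.1
position: [0.5515, -0.033, 0.1676]
tcp_rot: [-3.141, -0.0, 1.551]
force: [-4.9, -0.8, 0.8]
opening: 0.172
finger_force: 50.0
```

Firm grip at 50 N. Now a slow straight lift.

>>> {"api": "move_arm", "payload": {"steps": [0,0,-0.2,0,0,0,-0.5,0,0,0,-1,0,0,0,-1.6,0,0,0,-2.3,0,0,0,-3,0,0,0,-3,0]}}

```text
time_s: 11.98
position: [0.5526, -0.033, 0.1985]
tcp_rot: [3.14, -0.0, 1.551]
force: [-0.7, 0.1, -7.0]
opening: 0.17
finger_force: 50.0
```

```bash
python3 - <<'E'
from h import *
s=manip.sense();print(s['position'],s['tcp_rot'],s['force'],s['ft_torque'])
c=cap('side','d3');flaps(c,(.552,-.031),-.02);c=cap('scene','s3');flaps(c,(.552,-.031),-.02)
E
```

```text
[ 0.55257003 -0.03303684  0.19850133] [ 3.14009713e+00 -2.08388465e-04  1.55069368e+00] [-0.66738532  0.07550063 -6.97401378] [-0.06583689  0.04099686  0.01407184]
flap -1 523 slope ang 0.0036765219577673263 dzdy -0.009152175559638945 z at hinge 0.11700892798380386 ext x [-0.0879 -0.0178] y [-0.0352  0.0387] z [0.1135 0.1206]
flap 1 822 slope ang -0.004703183822205514 dzdy -0.0007647369972042239 z at hinge 0.11715920549539002 ext x [0.0222 0.0918] y [-0.0788  0.0691] z [0.1134 0.1202]
handle 200 [ 0.5514 -0.0715  0.226 ] yrange [-0.1033 -0.0275] zmax 0.2294 yaw -0.04053617721559707
flap -1 647 slope ang -0.0068654439084293506 dzdy -0.0004690754195185304 z at hinge 0.1161628829307333 ext x [-0.0904 -0.0176] y [-0.0358  0.0811] z [0.1115 0.1201]
flap 1 1487 slope ang 0.0019709809155892804 dzdy 0.0024821290325334894 z at hinge 0.11573699213550018 ext x [0.0186 0.0897] y [-0.0809  0.0807] z [0.1111 0.1206]
handle 176 [0.5573 0.0086 0.2231] yrange [-0.0202  0.0357] zmax 0.2293 yaw -0.027117790210998523
```

The caddy is level and rising with the hand. Lifting the remaining 7 cm.

>>> {"api": "move_arm", "payload": {"steps": [0,0,-0.4,0,0,0,-1.3,0,0,0,-2.4,0,0,0,-3.6,0,0,0,-4.8,0,0,0,-5.9,0,0,0,-6.6,0,0,0,-7,0,0,0,-7,0,0,0,-7,0]}}

```text
time_s: 13.32
position: [0.5518, -0.0329, 0.2673]
tcp_rot: [-3.141, 0.0, 1.551]
force: [0.2, -0.3, -7.2]
opening: 0.166
finger_force: 50.0
```

>>> {"api": "move_arm", "payload": {"steps": [0,0,0,0,0,0,0,0,0,0,0,0,0,0,0,0]}}

```text
time_s: 13.82
position: [0.5521, -0.033, 0.2677]
tcp_rot: [3.142, -0.0, 1.551]
force: [-0.2, -0.1, -7.0]
opening: 0.171
finger_force: 50.0
```

```bash
python3 - <<'E'
from h import *
s=manip.sense();print(s['position'],s['tcp_rot'],s['force'],s['finger_force'])
c=cap('side','d4');c['position'][2]-=.101;flaps(c,(.552,-.031),-.02)
E
```

```text
[ 0.55207043 -0.03295429  0.26771716] [ 3.14158536e+00 -2.25086699e-05  1.55073660e+00] [-0.17021006 -0.07721752 -6.95439531] 49.99803185462952
flap -1 1119 slope ang 0.002578065409954928 dzdy -0.0034256437219627456 z at hinge 0.08513893885087052 ext x [-0.089  -0.0178] y [-0.0833  0.0383] z [0.0821 0.0883]
flap 1 1246 slope ang -0.0033821882294911847 dzdy 1.0079475549540362e-05 z at hinge 0.08530163405371366 ext x [0.0204 0.0911] y [-0.0846  0.0677] z [0.0822 0.0883]
handle 210 [ 0.5509 -0.073   0.1943] yrange [-0.1033 -0.0262] zmax 0.1975 yaw -0.03906716972371309
```

View pics/d4.png

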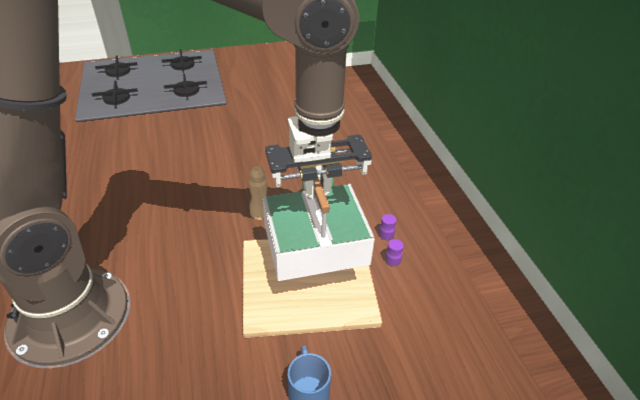

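The caddy hangs level about 10 cm above the board with both flaps flat, and the mug and mill haven't moved. Handing in.

```bash
python3 -c "
from rig import manip
print(manip.job_done())"
```

```text
the job is handed in; nothing more can be done
None
```

I pressed both green flaps flat, then lifted the caddy straight up by its handle and handed the job in with it held level and still about 10 cm above the board; the mug and mill had not moved, but the jars under the flaps and the storage jar were hidden in the last picture.

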